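Load the column oven and hold its lid at the inspection mark

ROBOT

A 6-joint arm with a two-finger parallel gripper is mounted at the origin on a cart in front of the work surface, level with it; the furniture and walls round the work are solid. World frame = base frame: x ahead of the robot, y to its left, z up, the work surface at z = 0. Lengths are in m, angles in rad, forces in N, time in s.
With the tool pointing down it reaches from about 0.375 to 0.9 m from the base axis. Payload 3.1 kg.
Tool frame: the origin (TCP) lies between the finger pads; the fingertips stand manip.finger_overhang ahead of it and the grasp point (between the pads) lies 5 mm behind it (manip.finger_overhang is the distance from the TCP to the fingertips, in m); z points along the fingers, y is the line along which they close (so a half turn about z gives the same grasp; the last joint's range is limited). The gripper opens to 85 mm and grips with 20 to 120 N. Pads are 22 mm wide; open, the fingers measure 114 mm over their backs; the gripper's body (76 mm by 85 mm) begins 54 mm behind the grasp point. The pads swing forward as they close: fully open they stand 13 mm farther back than shut.
Start: joints at [-1.478, 0.527, 1.433, -0, 1.181, -0.178], TCP at [0.167, -0.602, 0.245] pointing down, gripper open.
Joint ranges: [-3.08, 3.08], [-0.75, 2.2], [0.22, 2.44], [-1.43, 4.57], [0, 2.65], [-2.85, 2.85]. Speed limits (rad/s): [2.79, 2.79, 3.14, 3.14, 3.14, 3.14].

INTERFACE

Orientations are given as a unit quaternion [x, y, z, w].
In Python, from station import manip gives the robot as it stands.
- The arm moves only by the tool drive_tool, never from a script. Its argument "plan" is a list of rows, each a list of 7 numbers: the shift along the tool's x, y, z in m, then the turn, a rotation vector about the tool's x, y, z in degrees, then the opening, from -1 (shut) to 1 (fully open). In form: [[x, y, z, wx, wy, wz, gripper], ...]. A call has 1 to 10 rows; each row shifts and turns the commanded pose from where the row before left it, along the tool's axes as they then stand; what a row does not reach is not made up. A row lasts 1/10 s, in which the tool goes at most 50 mm and 8.59 degrees, less where a joint would pass 70% of its speed; a pose out of reach is approached as far as the arm can. A call is refused whole if a number of a shift passes 0.05 or a number of a turn 8.59, either way. A call with a gripper value outside its range is refused whole. The fingers move at their own pace and stop on an object; "newtons" is the grip in N (left out, the last holds). Time passes only in rows, so rows that do not move let the fingers close. It gives the time, the measured TCP pose, the force, the opening and the grip force at its end, in the units of the state.
- manip.sense(): the state, without advancing time (a new reading comes with each control period).
- manip.snapshot(name): name is "scene" or "top"; returns a dict with "image" (420x560x3 uint8, red, green, blue), "z_map" (420x560 float32, m along the optical axis (not along the pixel's ray), 0 where there is no reading), "fov_y" (degrees; the focal length in pixels is half the picture's height over the tangent of half this angle, whatever the lens; pixels are square), "cx", "cy" (the principal point, pixels), "extrinsics" (4x4, takes a point from camera to world coordinates). Camera axes: x right, y up, looking along -z (the intrinsics and any distortion apply to the point x, -y, -z); pixel columns grow to the right and rows downward; lengths in m; the calibration is good to about 2 mm. A picture is of the moment at which its call begins.
- manip.sign_off(): hands the job in; it is judged then, once.
The state is a dict: "t": time; "q": joint angles; "qd": joint speeds; "tau": joint torques, N m; "tcp_pos": TCP position; "tool_rot": TCP orientation; "force": force on the tool from outside, world axes, zero at the start; "ft_torque": the same for the moment, N m; "finger_gap": opening from 0.0 (shut) to 1.0 (fully open); "gripper_force": force on a finger pad.
Only numpy, scipy, OpenCV 4.12 (cv2) and the standard library are available. Lean on these libraries where they do the work, as an engineer would, in place of code of your own. Each camera call takes 0.05 s, during which the arm holds its last target. There are 200 camera calls.

TASK

Find the shorter of the two chromatography columns in the grey tray, lower it (do not drop it) into the two saddles of the open column oven and let go of it. Then take the oven's lid by its bar handle, swing it down until it lines up with the index tab clamped on the arc at the oven's side, and hold it there: finish while still holding the lid, because it falls shut by itself. Leave the index, the rest of the tray's contents, the two flasks and the dropper bottle where they are.

Things in the scene. Friction and masses are not known exactly. Their poses are not given: they have to be found in the camera images.
- column_mid (a point): Middle of the short chromatography column: a thin straight steel rod with a pale label and a hex fitting at each end, 133 mm long, about 12 mm thick, 180 g. It starts lying in the grey tray. Its long axis is this frame's y axis (either way round is the same); it may roll about it.
- column_long: The other column, same look and thickness but 183 mm long. Origin at the middle of its underside, long axis y. Stays in the tray.
- syringe: Slim glass syringe with needle, 157 mm long, 12 mm thick, lying in the tray. Origin at the middle of its underside, long axis y. Stays in the tray.
- pen: Slim pen, 145 mm long, 9 to 12 mm thick, lying in the tray. Origin at the middle of its underside, long axis y. Stays in the tray.
- tray: Grey open tray, 200 x 212 mm, walls 20 mm high and 3 mm thick, floor 3 mm above the worktop, fixed for the run. Origin at the centre of its underside. Its four things lie side by side, roughly along the tray's y axis, 42 mm apart, in any order.
- oven: The column oven: a white open-topped box, 190 mm deep (x), 230 mm wide (y), 75 mm high, walls 7 mm thick, fixed for the run. Origin at the centre of its underside; its front faces its -x. Its lid is hinged at the rear (+x) edge and starts open, leaning back. The top of the chamber floor is 8 mm above the worktop.
- cradle (a point): Where the column's middle comes to lie: 40 mm above the worktop, 25 mm in front of the oven's centre, 63 mm behind the inside of its front wall. The column lies along this frame's y axis in two aluminium saddles, 12 mm wide, 40 mm to either side, with 17 mm wide grooves that flare at 45 degrees at the top. Between the saddles the chamber is empty down to its floor, 32 mm below this point.
- hinge (a point): Middle of the lid's hinge line, on the oven's rear upper edge, 75 mm above the worktop, 110 mm behind the cradle. The hinge line is this frame's y axis.
- lid_bar (a point): Middle of the lid's bar handle: a round steel bar, 12 mm thick and 124 mm long, parallel to the hinge line, 212 mm from it, carried at two arms 55 mm either side of its middle, with a 28 mm free gap between it and the lid's edge. The frame turns with the lid: its y axis is the hinge line's, its x axis points from the bar to the hinge.
- lid (a joint): Angle of the lid about the hinge in rad: 0 lying shut on the oven, pi/2 upright, 1.75 leaning back against its stop, where it starts. The lid is a 178 x 218 x 8 mm aluminium frame with a clear pane, 400 g, with hardly any friction: it falls shut once it is forward of upright.
- index (a joint): The marked angle in rad, counted like the lid's: the lid is at the mark when joint lid equals this value. It differs from run to run, 0.85 to 1.2.
- index_tip (a point): The index: a dark tab, 34 x 26 mm, clamped tight along a radius of the aluminium arc (radius 150 mm about the hinge line, ticks every 10 degrees) that stands at the oven's right (-y) side. This point is on the arc at the tab; the frame's x axis points at the hinge line. On the lid's right edge a small dark pointer meets the tab when the lid is right. Not to be shifted.
- flask: Stoppered 50 ml glass flask, 48 mm wide, 142 mm tall, standing behind the tray and the oven. Origin under its centre. Not to be disturbed.
- flask_b: A second such flask, to the right of the oven. Origin under its centre. Not to be disturbed.
- dropper: Brown dropper bottle, 33 mm wide, 102 mm tall, to the right of the oven. Origin under its centre. Not to be disturbed.
Mind the look-alikes: they are no part of the job. What is shaped like the part that bears column_mid but orange is not meant.

How it is judged:
On the way, in this order (a step that is already met when the one before it is completed fails the run):
1. the short column is lowered into the saddles in the gripper (its middle within 25 mm of the cradle point while still held) (distance between column_mid and cradle below 0.025 m and contact force between the fingers and column_short above 0.3 N), for 0.04 s.
2. the short column lies in both saddles and is let go (distance between column_mid and cradle below 0.02 m and z of column_mid in the frame of cradle below 0.006 m and angle between the y axis of column_mid and the y axis of cradle, either way round below 0.15 rad and contact force between the arm and column_short below 0.05 N), for 0.2 s.
At the end, for the whole second after the job is handed in: The short column lies untouched in both saddles (middle within 20 mm of the cradle point, not more than 6 mm above it, within 0.15 rad of the saddles' line); the fingers hold the lid still (under 0.05 rad/s) within 0.07 rad (4 degrees) of the index through the last second (all of step 2 and angle between the x axis of lid_bar and the x axis of index_tip, either way round below 0.07 rad and velocity of joint lid between -0.05 and 0.05 rad/s and contact force between the fingers and lid above 0.3 N and contact force between lid and column_short below 0.05 N); the arm keeps its last pose, push and grip.
It fails at once if the index is shifted on its arc by more than 5 mm (distance of index_tip from where it was at the start of the episode above 0.005 m).
It fails at once if another thing in the tray is taken or pushed more than 60 mm away (distance of any of column_long, syringe, pen from where it was at the start of the episode above 0.06 m).
It fails at once if a flask or the dropper bottle is moved more than 30 mm or tipped (distance of any of flask, flask_b, dropper from where it was at the start of the episode above 0.03 m or angle between any of flask, flask_b, dropper's own z axis and vertical above 0.5 rad).
It also fails if it takes over 59 s, if anything falls off the work surface, if the arm or the gripper's body presses on something with over 40 N, if the wrist force passes 120 N, or if a joint passes its speed limit or range.

## Working session

There is one attempt and no reset: what is moved stays moved. The work goes in short steps, Python scripts to look and compute and a tool call to move; the robot and the scene stay as the last step left them, time stands still between calls to the robot, and variables do not carry over. Pictures are saved under pics/ and viewed, at most 10 in all, crops included, and the job is handed in when it is done.

Besides the shell and the picture viewer there is one more tool, called after "Request:" in YAML: its name, and indented under it one key for each argument. drive_tool: Moves the arm, as the interface text tells. Its arguments: {"type":"object","properties":{"plan":{"type":"array"},"newtons":{"type":"number"}},"required":["plan"]}

```bash
ls; mkdir -p pics
cat > h.py <<'E'
import numpy as np, cv2
from station import manip
def snap(n):
    s=manip.snapshot(n); np.savez(f'{n}.npz',**s); return s
def load(n): return np.load(f'{n}.npz')
def K(s):
    h=s['image'].shape[0]; f=h/2/np.tan(np.radians(float(s['fov_y']))/2); return f,float(s['cx']),float(s['cy'])
def pts(s):
    f,cx,cy=K(s); z=s['z_map']; v,u=np.mgrid[:z.shape[0],:z.shape[1]]
    P=np.stack([(u-cx)/f*z,-(v-cy)/f*z,-z,np.ones_like(z)],-1); return (P@s['extrinsics'].T)[...,:3]
def ray(s,u,v,zp):
    f,cx,cy=K(s); E=s['extrinsics']; d=E[:3,:3]@[(u-cx)/f,-(v-cy)/f,-1]; o=E[:3,3]; return o+d*(zp-o[2])/d[2]
E
python3 - <<'E'
from h import *
for n in ('scene','top'):
    s=snap(n); cv2.imwrite(f'pics/{n}1.png',s['image'][...,::-1]); print(n,s.keys(),s['fov_y'],s['cx'],s['cy'],s['extrinsics'].round(3).tolist())
print(manip.sense(),manip.finger_overhang)
E
```

```text
pics
scene dict_keys(['image', 'z_map', 'fov_y', 'cx', 'cy', 'extrinsics']) 52.57936397239025 286.21181062020054 202.3650627100502 [[0.916, 0.311, -0.253, 0.223], [-0.4, 0.729, -0.556, -0.794], [0.012, 0.61, 0.792, 1.085], [0.0, 0.0, 0.0, 1.0]]
top dict_keys(['image', 'z_map', 'fov_y', 'cx', 'cy', 'extrinsics']) 46.83640633610174 282.93691702960587 212.39998058972208 [[0.025, 0.988, -0.153, 0.369], [-0.999, 0.021, -0.028, -0.077], [-0.024, 0.153, 0.988, 1.354], [0.0, 0.0, 0.0, 1.0]]
{'t': 0.1, 'q': array([-1.47849078e+00,  5.28409642e-01,  1.43378525e+00,  2.31393484e-07,
        1.18142685e+00, -1.78446421e-01]), 'qd': array([ 0.00127932, -0.00304322, -0.00463649,  0.00182737,  0.00102384,
       -0.00029023]), 'tau': array([-5.13406085e-04, -4.43303561e+01, -1.78586411e+01, -1.87210640e-04,
        3.87704626e-03, -1.54771999e-05]), 'tcp_pos': array([ 0.16716176, -0.60157691,  0.24440555]), 'tool_rot': array([ 9.90850153e-01,  1.34962752e-01,  4.37903130e-05, -1.01360029e-03]), 'force': array([-0.48286566, -0.53113796, -0.0213736 ]), 'ft_torque': array([0.0807787 , 0.02637485, 0.00911596]), 'gripper_force': 0.0, 'finger_gap': 0.9971285461630444} 0.014
```

View pics/scene1.png

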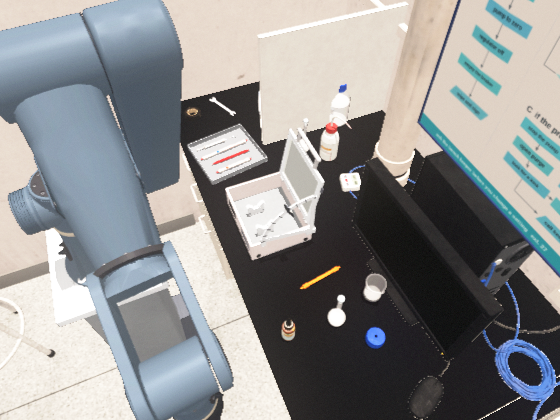

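View pics/top1.png

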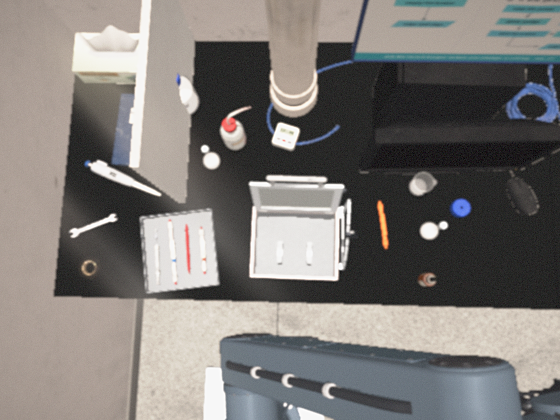

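The top view shows the tray at (180,250) with four rods at columns 157, 172, 188 (red pen) and 204. The oven is at (295,240) with saddles at (280,252) and (309,252), and the lid leans back with its bar at (297,180). I'll enlarge these areas.

Run:
```python
from h import *
t=load('top')['image'];s=load('scene')['image']
a=cv2.resize(t[200:300,130:230],(400,400),interpolation=cv2.INTER_CUBIC)
b=cv2.resize(t[165:290,240:365],(400,400),interpolation=cv2.INTER_CUBIC)
c=np.hstack([a,b])
cv2.imwrite('pics/crop1.png',c[...,::-1])
P=pts(load('top'))
for (u,v) in [(145,215),(210,212),(217,285),(148,290),(280,252),(309,252),(297,180),(345,220)]: print(u,v,P[v,u].round(3), load('top')['z_map'][v,u])
```

```text
145 215 [ 0.562  0.353 -0.002] 1.3814572
210 212 [0.572 0.164 0.019] 1.3573949
217 285 [ 0.37   0.138 -0.001] 1.345079
148 290 [0.352 0.329 0.001] 1.3454418
280 252 [ 0.464 -0.035  0.031] 1.3235692
309 252 [ 0.465 -0.114  0.033] 1.3188692
297 180 [ 0.607 -0.077  0.292] 1.0859863
345 220 [ 0.561 -0.216 -0.007] 1.3706355
```

View pics/crop1.png

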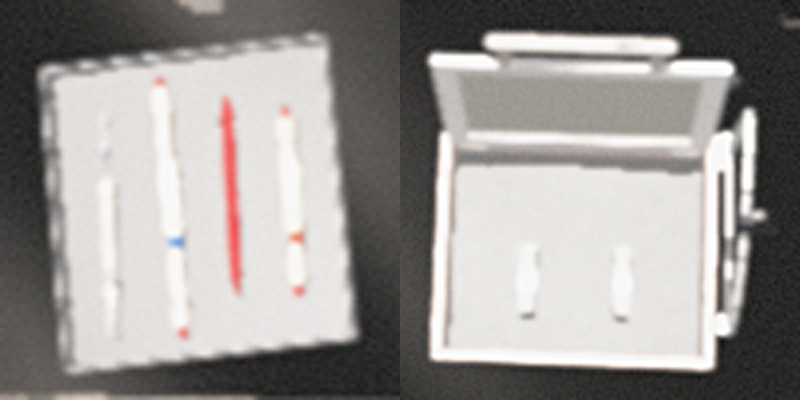

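Crop: the rightmost rod, with red ends at top-view px (201,227) and (205,273), is the shorter column; the rod at 172 is longer. The saddles are at px (279.7,252.5) and (309.4,253.4), and the index clamp knob is near px (352,232).

Run:
```python
from h import *
T=load('top');S=load('scene')
f,cx,cy=K(T)
def r(u,v,z): return ray(T,u,v,z)
for nm,a,b in (('short',(201.2,226.8),(204.8,273.8)),('long',(169.5,219),(175.8,284.3))):
    A=r(*a,.009);B=r(*b,.009); print(nm,A.round(4),B.round(4),np.linalg.norm(A-B),((A+B)/2).round(4),np.degrees(np.arctan2(*(A-B)[[0,1]])))
# saturation mask of red caps
im=T['image'].astype(int)
m=((im[...,0]-im[...,1])>45).astype(np.uint8)
n,l,st,c=cv2.connectedComponentsWithStats(m)
for i in range(1,n):
    if 130<c[i][0]<230 and 200<c[i][1]<300: print('red',c[i].round(1),st[i])
# depth in oven neighbourhood
P=pts(T)
sub=(slice(235,272),slice(268,322))
Q=P[sub]; mm=Q[...,2]>0.02
n,l,st,c=cv2.connectedComponentsWithStats(mm.astype(np.uint8))
for i in range(1,n): print('saddle',c[i]+[268,235],st[i],Q[l==i].mean(0).round(4),Q[l==i].min(0).round(3),Q[l==i].max(0).round(3))
# lid bar: pts z>0.27
mm=(P[...,2]>0.255)&(P[...,0]<.75)&(P[...,0]>.5)&(abs(P[...,1]+.08)<.15)
n,l,st,c=cv2.connectedComponentsWithStats(mm.astype(np.uint8))
for i in range(1,n): 
  if st[i][4]>15: print('bar',c[i],st[i],P[l==i].mean(0).round(4))
# oven rim z~.075
mm=(abs(P[...,2]-.075)<.01)&(P[...,0]>.35)&(P[...,0]<.65)&(abs(P[...,1]+.08)<.16)
q=P[mm]; rect=cv2.minAreaRect(q[:,:2].astype(np.float32)); print('rim',rect)
np.set_printoptions(linewidth=250)
c=cv2.resize(S['image'][125:265,215:335],(686,800)[:2],interpolation=cv2.INTER_CUBIC)
c=cv2.resize(S['image'][165:265,220:330],(660,600),interpolation=cv2.INTER_CUBIC)
cv2.imwrite('pics/crop2.png',c[...,::-1])
```

```text
short [0.5305 0.1885 0.009 ] [0.3999 0.1718 0.009 ] 0.13164867404281935 [0.4652 0.1801 0.009 ] 82.70542008119168
long [0.5506 0.2794 0.009 ] [0.3692 0.2507 0.009 ] 0.18367664505363707 [0.4599 0.265  0.009 ] 81.01978059188458
red [169.3 219.7] [169 219   2   2   3]
red [187.2 247.4] [185 224   6  49 165]
red [200.7 227.3] [200 227   2   2   3]
red [204.1 258.9] [203 258   3   3   8]
red [204.2 272.4] [203 272   3   2   5]
red [175.2 282.8] [174 282   3   3   6]
saddle [278.98076923 251.38461538] [  8   6   7  22 104] [ 0.4623 -0.0338  0.0671] [ 0.369 -0.077  0.023] [ 0.492 -0.027  1.354]
saddle [308.30208333 253.0625    ] [38  7  6 22 96] [ 0.4617 -0.1122  0.0419] [ 0.434 -0.119  0.023] [ 0.491 -0.106  0.059]
saddle [293. 260.] [25 25  1  1  1] [ 0.3687 -0.0774  1.3545] [ 0.369 -0.077  1.354] [ 0.369 -0.077  1.354]
saddle [309. 268.] [41 33  1  1  1] [ 0.3687 -0.0774  1.3545] [ 0.369 -0.077  1.354] [ 0.369 -0.077  1.354]
bar [295.76300578 179.1849711 ] [266 176  60  11 346] [ 0.6096 -0.0746  0.2874]
rim ((0.4898498058319092, -0.07900883257389069), (0.24235977232456207, 0.1933957189321518), 89.38614654541016)
```

View pics/crop2.png

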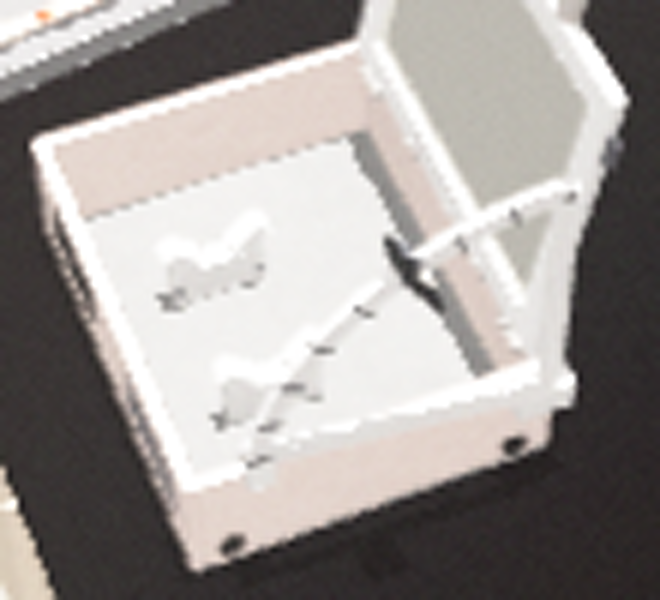

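The scene crop shows the dark index tab crossing the arc at crop (410,270), which is scene px ≈(288.3,210). The arc ticks are clearly visible, so I can fit the arc plane and check the tick angles.

Run:
```python
from h import *
T=load('top');S=load('scene')
P=pts(T)
# rim edges in top: outer contour of oven white, straight pieces; cast on z=.075
g=T['image'].astype(int).min(-1)
def line(pts_): 
    q=np.array([ray(T,u,v,.075) for u,v in pts_]); return q
def cross_v(u,v0,v1):  # last bright going down
    col=g[v0:v1,u]; i=np.argmax(np.abs(np.diff(col))); return v0+i+.5
front=line([(u,cross_v(u,272,288)) for u in range(256,332,4)])
k=np.polyfit(front[:,1],front[:,0],1); print('front x=',k, np.std(front[:,0]-np.polyval(k,front[:,1])))
def cross_u(v,u0,u1):
    r=g[v,u0:u1]; i=np.argmax(np.abs(np.diff(r))); return u0+i+.5
left=line([(cross_u(v,243,258),v) for v in range(215,272,4)])
k2=np.polyfit(left[:,0],left[:,1],1); print('left y=',k2,np.std(left[:,1]-np.polyval(k2,left[:,0])))
# saddles from scene and top at ~z .045 via bright/height
PS=pts(S)
# arc ticks
f,cx,cy=K(S);E=S['extrinsics']
def onplane(u,v,y):
    d=E[:3,:3]@[(u-cx)/f,-(v-cy)/f,-1];o=E[:3,3];return o+d*(y-o[1])/d[1]
tk=[(258,460),(268,425),(293,388),(322,350),(365,312),(408,271),(460,245),(516,215),(570,195),(388,238),(440,315)]
tk=[(220+(a+.5)/6-.5,165+(b+.5)/6-.5) for a,b in tk]
for u,v in tk: print(PS[int(round(v)),int(round(u))].round(3),end=' ')
print()
for y in (-.195,-.2,-.205,-.21,-.215,-.22):
    Q=np.array([onplane(u,v,y) for u,v in tk]); d=Q-[.574,0,.075]
    print(y,'r',(np.hypot(d[:,0],d[:,2])*1000).round(0),'ang',np.degrees(np.arctan2(d[:,2],-d[:,0])).round(1))
```

```text
front x= [0.00851023 0.39217841] 0.0006998878566194494
left y= [-0.00094315  0.04359578] 0.0008665686386049809
[ 0.426 -0.201  0.103] [ 0.43  -0.199  0.126] [ 0.442 -0.199  0.149] [ 0.457 -0.2    0.17 ] [ 0.477 -0.2    0.185] [ 0.492 -0.215  0.226] [ 0.52  -0.202  0.217] [ 0.547 -0.205  0.228] [ 0.574 -0.202  0.224] [ 0.49  -0.195  0.228] [ 0.564 -0.097  0.006] 
-0.195 r [148. 148. 145. 144. 140. 144. 139. 139. 139. 174. 100.] ang [ 6.6 16.8 26.8 37.1 47.9 59.1 69.1 80.5 91.3 61.2 54.9]
-0.2 r [151. 152. 150. 150. 148. 152. 146. 147. 146. 181. 108.] ang [ 9.6 19.5 29.2 39.  49.3 59.8 69.3 80.  90.  61.7 56.2]
-0.205 r [155. 157. 155. 157. 155. 159. 154. 155. 153. 188. 116.] ang [12.6 22.1 31.4 40.8 50.5 60.4 69.3 79.4 88.9 62.1 57.3]
-0.21 r [158. 162. 161. 163. 162. 167. 162. 162. 160. 196. 124.] ang [15.4 24.5 33.5 42.4 51.6 61.  69.4 78.9 87.9 62.5 58.3]
-0.215 r [162. 167. 167. 170. 169. 174. 170. 170. 168. 203. 132.] ang [18.  26.8 35.4 43.8 52.6 61.5 69.5 78.5 87.  62.9 59.2]
-0.22 r [167. 172. 173. 177. 177. 182. 177. 178. 175. 210. 139.] ang [20.6 29.  37.1 45.2 53.6 62.  69.6 78.1 86.2 63.3 60. ]
```

Run:
```python
from h import *
S=load('scene');PS=pts(S);g=S['image'].max(-1)
for v in range(200,222):
  for u in range(280,297):
    p=PS[v,u]; d=p-[.574,0,.075]
    if g[v,u]<140 and -.24<p[1]<-.17 and p[2]>.1: print(u,v,g[v,u],p.round(3),'r',round(np.hypot(d[0],d[2])*1000),'a',round(np.degrees(np.arctan2(d[2],-d[0])),1))
```

```text
284 205 83 [ 0.489 -0.196  0.225] r 173 a 60.7
285 205 89 [ 0.492 -0.197  0.226] r 172 a 61.4
285 206 69 [ 0.489 -0.203  0.23 ] r 177 a 61.3
286 206 106 [ 0.492 -0.202  0.227] r 172 a 61.7
285 207 74 [ 0.489 -0.202  0.225] r 172 a 60.5
286 207 82 [ 0.49  -0.207  0.23 ] r 176 a 61.6
285 208 100 [ 0.49  -0.202  0.22 ] r 168 a 59.8
286 208 70 [ 0.489 -0.209  0.229] r 176 a 61.1
287 208 68 [ 0.493 -0.208  0.226] r 171 a 61.6
288 208 83 [ 0.498 -0.202  0.216] r 160 a 61.7
289 208 132 [ 0.5   -0.204  0.217] r 160 a 62.5
286 209 80 [ 0.489 -0.209  0.225] r 172 a 60.5
287 209 70 [ 0.491 -0.211  0.227] r 173 a 61.3
288 209 65 [ 0.495 -0.209  0.223] r 168 a 61.7
287 210 71 [ 0.489 -0.215  0.228] r 175 a 61.1
288 210 66 [ 0.492 -0.215  0.226] r 172 a 61.6
289 210 120 [ 0.497 -0.21   0.218] r 162 a 61.7
287 211 79 [ 0.487 -0.219  0.23 ] r 177 a 60.8
288 211 68 [ 0.491 -0.217  0.226] r 172 a 61.2
289 211 116 [ 0.494 -0.217  0.224] r 169 a 61.7
288 212 85 [ 0.491 -0.217  0.221] r 168 a 60.5
289 212 59 [ 0.493 -0.218  0.221] r 167 a 61.2
290 212 101 [ 0.496 -0.218  0.22 ] r 164 a 61.8
289 213 80 [ 0.493 -0.219  0.218] r 164 a 60.6
290 213 64 [ 0.494 -0.223  0.223] r 168 a 61.6
291 213 64 [ 0.498 -0.22   0.216] r 160 a 61.9
292 213 101 [ 0.503 -0.215  0.208] r 151 a 62.0
290 214 121 [ 0.496 -0.219  0.212] r 158 a 60.4
291 214 66 [ 0.498 -0.221  0.213] r 158 a 61.2
292 214 73 [ 0.502 -0.219  0.21 ] r 153 a 61.7
291 215 121 [ 0.499 -0.219  0.207] r 152 a 60.3
292 215 61 [ 0.502 -0.219  0.205] r 149 a 60.9
293 215 91 [ 0.505 -0.219  0.203] r 146 a 61.6
292 216 124 [ 0.502 -0.219  0.201] r 145 a 60.1
293 216 86 [ 0.503 -0.223  0.205] r 148 a 61.3
294 216 132 [ 0.508 -0.219  0.197] r 139 a 61.5
```

Request:
drive_tool:
  plan:
    - [0,0,0,0,0,8.2,-0.2]
    - [0.0337,-0.0337,0,0,0,0,-0.2]
    - [0.0337,-0.0337,0,0,0,0,-0.2]
    - [0.0337,-0.0337,0,0,0,0,-0.2]
    - [0.0337,-0.0337,0,0,0,0,-0.2]
    - [0.0337,-0.0337,0,0,0,0,-0.2]
    - [0.0337,-0.0337,0,0,0,0,-0.2]
    - [0.0337,-0.0337,0,0,0,0,-0.2]
    - [0.0337,-0.0337,0,0,0,0,-0.2]

```text
t: 1.0
tcp_pos: [0.401, -0.2986, 0.2451]
tool_rot: [0.998, 0.064, -0.0, -0.0]
force: [0.6, 0.7, -0.0]
finger_gap: 0.408
gripper_force: 0.0
```

Request:
drive_tool:
  plan:
    - [0.0126,-0.0468,0,0,0,0,-0.2]
    - [0.0126,-0.0468,0,0,0,0,-0.2]
    - [0.0126,-0.0468,0,0,0,0,-0.2]
    - [0.0126,-0.0468,0,0,0,0,-0.2]
    - [0.0126,-0.0468,0,0,0,0,-0.2]
    - [0.0126,-0.0468,0,0,0,0,-0.2]
    - [0.0126,-0.0468,0,0,0,0,-0.2]
    - [0.0126,-0.0468,0,0,0,0,-0.2]
    - [0.0126,-0.0468,0,0,0,0,-0.2]
    - [0.0126,-0.0468,0,0,0,0,-0.2]

```text
t: 2.0
tcp_pos: [0.4654, 0.1819, 0.2452]
tool_rot: [0.998, 0.064, -0.0, 0.0]
force: [0.5, -0.1, 0.0]
finger_gap: 0.401
gripper_force: 0.0
```

Request:
drive_tool:
  plan:
    - [0,0,0,0,0,0,-0.2]
    - [0,0,0,0,0,0,-0.2]

```text
t: 2.2
tcp_pos: [0.465, 0.1807, 0.2449]
tool_rot: [0.998, 0.065, -0.001, 0.0]
force: [0.2, -0.5, 0.7]
finger_gap: 0.399
gripper_force: 0.0
```

Request:
drive_tool:
  plan:
    - [0,0,0.045,0,0,0,-0.2]
    - [0,0,0.045,0,0,0,-0.2]
    - [0,0,0.045,0,0,0,-0.2]
    - [0,0,0.04,0,0,0,-0.2]
    - [0,0,0.025,0,0,0,-0.2]
    - [0,0,0.015,0,0,0,-0.2]
    - [0,0,0.008,0,0,0,-0.2]
    - [0,0,0,0,0,0,-0.2]

```text
t: 3.0
tcp_pos: [0.4646, 0.1776, 0.0256]
tool_rot: [0.998, 0.063, -0.001, 0.001]
force: [-5.6, -2.0, 32.0]
finger_gap: 0.396
gripper_force: 16.3
```

Request:
drive_tool:
  plan:
    - [0,0,0,0,0,0,-1]
    - [0,0,0,0,0,0,-1]
    - [0,0,0,0,0,0,-1]
    - [0,0,0,0,0,0,-1]
    - [0,0,0,0,0,0,-1]
    - [0,0,0,0,0,0,-1]
  newtons: 40

```text
t: 3.6
tcp_pos: [0.4664, 0.1781, 0.024]
tool_rot: [0.998, 0.063, 0.001, 0.0]
force: [-0.8, -2.4, 15.5]
finger_gap: 0.111
gripper_force: 39.4
```

Run:
```python
from h import *
s=snap('top');t=s['image'];c=snap('scene')['image']
a=cv2.resize(t[195:305,125:235],(400,400),interpolation=cv2.INTER_CUBIC)
b=cv2.resize(c[100:200,170:270],(400,400),interpolation=cv2.INTER_CUBIC)
cv2.imwrite('pics/g.png',np.hstack([a,b])[...,::-1])
```

```text
(no output)
```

View pics/g.png

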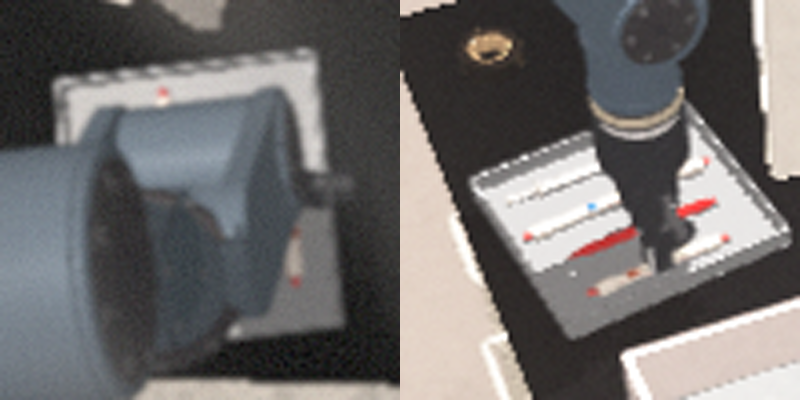

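The right view shows the fingers around the middle of the short column, ends at crop (595,292) and (725,240), with the pen beside it untouched. I'll lift it.

Request:
drive_tool:
  plan:
    - [0,0,-0.01,0,0,0,-1]
    - [0,0,-0.03,0,0,0,-1]
    - [0,0,-0.045,0,0,0,-1]
    - [0,0,-0.045,0,0,0,-1]
    - [0,0,-0.03,0,0,0,-1]
    - [0,0,0,0,0,0,-1]
    - [0,0,0,0,0,0,-1]

```text
t: 4.4
tcp_pos: [0.4653, 0.179, 0.1824]
tool_rot: [0.998, 0.063, 0.0, 0.0]
force: [0.2, -0.2, -3.6]
finger_gap: 0.113
gripper_force: 39.6
```

Run:
```python
from h import *
t=snap('top')['image'];c=snap('scene')['image']
a=cv2.resize(t[195:305,125:235],(400,400),interpolation=cv2.INTER_CUBIC)
b=cv2.resize(c[90:190,170:270],(400,400),interpolation=cv2.INTER_CUBIC)
cv2.imwrite('pics/g2.png',np.hstack([a,b])[...,::-1])
```

```text
(no output)
```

View pics/g2.png

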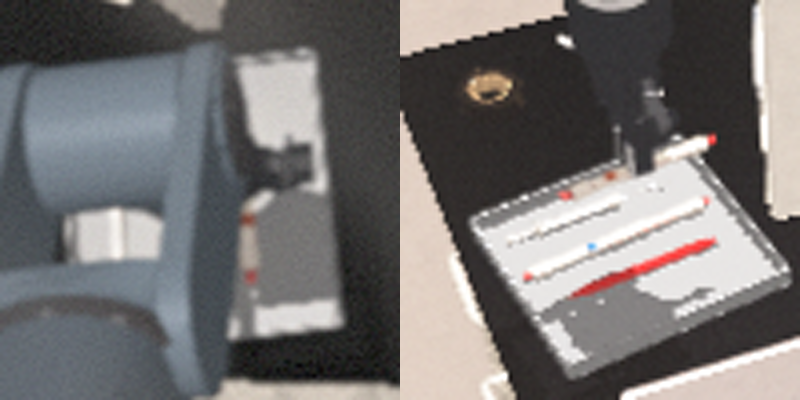

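The short column is held level, with red ends at scene px ≈(212,139) and (248,125). The other three items are still in place. I'll check where its middle sits relative to the TCP.

Run:
```python
from h import *
S=load('scene')
for z in (.165,.170,.175):
    A=ray(S,170+567.5/4-.5-100+0,90+196.5/4-.5,z) if 0 else ray(S,170+(567-400+.5)/4-.5,90+196.5/4-.5,z);B=ray(S,170+(713-400+.5)/4-.5,90+139.5/4-.5,z)
    print(z,A.round(4),B.round(4),np.linalg.norm(A-B).round(4),((A+B)/2).round(4))
P=pts(S);im=S['image'].astype(int)
m=((im[...,0]-im[...,1])>45)
for v,u in zip(*np.where(m[120:142,205:255])): print(u+205,v+120,P[v+120,u+205].round(3))
```

```text
0.165 [0.4044 0.1699 0.165 ] [0.5305 0.1868 0.165 ] 0.1272 [0.4674 0.1783 0.165 ]
0.17 [0.4034 0.1646 0.17  ] [0.5288 0.1815 0.17  ] 0.1265 [0.4661 0.1731 0.17  ]
0.175 [0.4024 0.1594 0.175 ] [0.5271 0.1762 0.175 ] 0.1258 [0.4648 0.1678 0.175 ]
247 123 [ 0.586  0.374 -0.002]
248 123 [ 0.59   0.373 -0.003]
247 124 [ 0.585  0.372 -0.006]
248 124 [0.53  0.185 0.168]
247 125 [0.527 0.185 0.165]
248 125 [0.529 0.182 0.167]
222 133 [0.442 0.178 0.168]
223 133 [0.443 0.171 0.173]
221 134 [0.437 0.173 0.169]
222 134 [0.44  0.175 0.167]
223 134 [0.443 0.171 0.169]
209 138 [0.428 0.34  0.008]
210 138 [0.431 0.337 0.01 ]
211 138 [0.404 0.174 0.164]
212 138 [0.407 0.171 0.166]
210 139 [0.4   0.171 0.164]
211 139 [0.403 0.169 0.165]
212 139 [0.405 0.166 0.166]
246 139 [0.55  0.285 0.007]
246 140 [0.548 0.279 0.008]
```

Request:
drive_tool:
  plan:
    - [0,0,0,0,0,-8.27,-1]
    - [0,0,0,0,0,-8.27,-1]
    - [0,0,0,0,0,-8.27,-1]
    - [0,0,0,0,0,-8.27,-1]
    - [0,0,0,0,0,-8.27,-1]
    - [0,0,0,0,0,-8.27,-1]
    - [0,0,0,0,0,-8.27,-1]
    - [0,0,0,0,0,-8.27,-1]
    - [0,0,0,0,0,-8.27,-1]
    - [0,0,0,0,0,-8.27,-1]

```text
t: 5.5
tcp_pos: [0.4643, 0.1794, 0.18]
tool_rot: [0.705, 0.709, -0.002, -0.002]
force: [0.4, -0.1, -1.6]
finger_gap: 0.107
gripper_force: 39.6
```

Request:
drive_tool:
  plan:
    - [-0.036,0,0,0,0,0,-1]
    - [-0.036,0,0,0,0,0,-1]
    - [-0.036,0,0,0,0,0,-1]
    - [-0.036,0,0,0,0,0,-1]
    - [-0.036,0,0,0,0,0,-1]
    - [-0.036,0,0,0,0,0,-1]
    - [-0.036,0,0,0,0,0,-1]
    - [0,0,0,0,0,0,-1]
    - [0,0,0,0,0,0,-1]

```text
t: 6.4
tcp_pos: [0.4645, -0.0725, 0.1806]
tool_rot: [0.708, 0.706, -0.001, -0.002]
force: [0.2, 0.1, -2.3]
finger_gap: 0.106
gripper_force: 39.6
```

Request:
drive_tool:
  plan:
    - [0,-0.001,0.03,0,0,0,-1]
    - [0,0,0.03,0,0,0,-1]
    - [0,0,0.025,0,0,0,-1]
    - [0,0,0.01,0,0,0,-1]
    - [0,0,0,0,0,0,-1]
    - [0,0,0,0,0,0,-1]

```text
t: 7.0
tcp_pos: [0.4649, -0.0716, 0.0875]
tool_rot: [0.707, 0.708, 0.0, -0.0]
force: [-0.1, 0.6, -1.2]
finger_gap: 0.113
gripper_force: 39.5
```

Run:
```python
from h import *
t=snap('top')['image'];c=snap('scene')['image']
a=cv2.resize(t[165:290,240:365],(400,400),interpolation=cv2.INTER_CUBIC)
b=cv2.resize(c[165:265,225:325],(400,400),interpolation=cv2.INTER_CUBIC)
cv2.imwrite('pics/g3.png',np.hstack([a,b])[...,::-1])
```

```text
(no output)
```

View pics/g3.png

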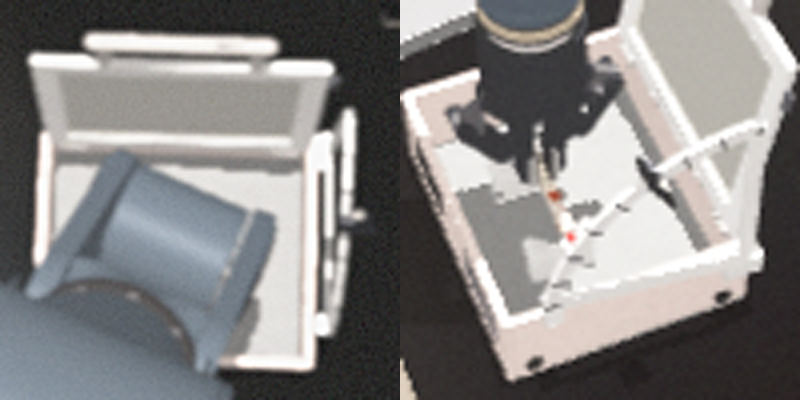

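The scene crop shows the near red column end at (570,237), px ≈(267.4,224), hovering above the right saddle at crop (540,255). I'll measure its x.

Run:
```python
from h import *
S=load('scene');P=pts(S);im=S['image'].astype(int)
m=((im[...,0]-im[...,1])>45)
vs,us=np.where(m[205:232,255:280])
for v,u in zip(vs+205,us+255): print(u,v,P[v,u].round(3))
n=len(vs); w=vs+205>221
print(ray(S,(us+255)[w].mean(),(vs+205)[w].mean(),.0725).round(4), ray(S,(us+255)[~w].mean(),(vs+205)[~w].mean(),.0785).round(4))
# left saddle groove from crop2 (valley) at groove bottom z=.034, peaks
for a,b in ((212,258),(185,247),(240,232)): print('sad',ray(S,220+(a+.5)/6-.5,165+(b+.5)/6-.5,.038).round(4))
```

```text
262 213 [ 0.465 -0.093  0.075]
263 213 [ 0.467 -0.094  0.075]
264 213 [ 0.469 -0.098  0.079]
262 214 [ 0.463 -0.097  0.076]
263 214 [ 0.466 -0.098  0.076]
264 214 [ 0.468 -0.102  0.08 ]
267 223 [ 0.465 -0.132  0.076]
268 223 [ 0.467 -0.133  0.075]
267 224 [ 0.463 -0.136  0.076]
268 224 [ 0.467 -0.134  0.071]
267 225 [ 0.462 -0.138  0.074]
[ 0.4654 -0.1333  0.0725] [ 0.4658 -0.0982  0.0785]
sad [ 0.4611 -0.0395  0.038 ]
sad [ 0.4508 -0.0275  0.038 ]
sad [ 0.4804 -0.0295  0.038 ]
```

Request:
drive_tool:
  plan:
    - [-0.002,-0.002,0.01,0,0,0,-1]
    - [0,0,0.01,0,0,0,-1]
    - [0,0,0.007,0,0,0,-1]
    - [0,0,0.003,0,0,0,-1]
    - [0,0,0,0,0,0,-1]
    - [0,0,0,0,0,0,-1]

```text
t: 7.7
tcp_pos: [0.4627, -0.0742, 0.0572]
tool_rot: [0.707, 0.707, -0.0, -0.0]
force: [0.1, -0.3, -1.8]
finger_gap: 0.11
gripper_force: 39.5
```

Request:
drive_tool:
  plan:
    - [0,0,0.0015,0,0,0,-1]
    - [0,0,0.0015,0,0,0,-1]
    - [0,0,0,0,0,0,-1]

```text
t: 8.0
tcp_pos: [0.463, -0.0743, 0.0551]
tool_rot: [0.707, 0.707, 0.0, 0.001]
force: [0.0, -0.2, 4.5]
finger_gap: 0.111
gripper_force: 40.3
```

Request:
drive_tool:
  plan:
    - [0,0,0.001,0,0,0,-1]
    - [0,0,0.001,0,0,0,-1]
    - [0,0,0,0,0,0,-1]

```text
t: 8.3
tcp_pos: [0.463, -0.0743, 0.0549]
tool_rot: [0.707, 0.707, 0.0, 0.001]
force: [-2.7, 1.1, 22.7]
finger_gap: 0.11
gripper_force: 42.4
```

Seated at TCP z 0.055. Next I'll back off the push, release and rise.

Request:
drive_tool:
  plan:
    - [0,0,-0.002,0,0,0,-1]
    - [0,0,0,0,0,0,-0.7]
    - [0,0,0,0,0,0,-0.4]
    - [0,0,0,0,0,0,-0.3]
    - [0,0,0,0,0,0,-0.3]
    - [0,0,0,0,0,0,-0.3]
  newtons: 20

```text
t: 8.9
tcp_pos: [0.4627, -0.0742, 0.0541]
tool_rot: [0.707, 0.707, -0.0, -0.0]
force: [0.6, -0.2, -0.2]
finger_gap: 0.347
gripper_force: 0.0
```

Request:
drive_tool:
  plan:
    - [0,0,-0.01,0,0,0,-0.3]
    - [0,0,-0.03,0,0,0,-0.3]
    - [0,0,-0.045,0,0,0,-0.3]
    - [0,0,-0.045,0,0,0,-0.3]
    - [0,0,-0.045,0,0,0,-0.3]
    - [0,-0.045,-0.02,0,0,0,-0.3]
    - [0,0,-0.045,0,0,0,-0.3]
    - [0,0,-0.03,0,0,0,-0.3]
    - [0,0,0,0,0,0,-0.3]

```text
t: 9.8
tcp_pos: [0.4194, -0.075, 0.329]
tool_rot: [0.707, 0.707, 0.002, 0.005]
force: [0.4, -0.4, 1.1]
finger_gap: 0.35
gripper_force: 0.0
```

Run:
```python
from h import *
t=snap('top')['image'];c=snap('scene')['image']
a=cv2.resize(t[165:290,240:365],(400,400),interpolation=cv2.INTER_CUBIC)
b=cv2.resize(c[165:265,225:325],(400,400),interpolation=cv2.INTER_CUBIC)
cv2.imwrite('pics/g4.png',np.hstack([a,b])[...,::-1])
S=load('scene');P=pts(S);im=c.astype(int)
m=((im[...,0]-im[...,1])>45)
vs,us=np.where(m[180:240,240:285])
for v,u in zip(vs+180,us+240): print(u,v,P[v,u].round(3))
# bar depth top
P=pts(load('top'))
mm=(P[...,2]>0.265)&(P[...,2]<.32)&(P[...,0]<.7)&(P[...,0]>.58)&(abs(P[...,1]+.08)<.1)
q=P[mm];print(len(q),q.mean(0),np.median(q,0),q.min(0),q.max(0),manip.sense()['q'])
```

```text
251 200 [0.468 0.018 0.005]
252 200 [ 0.463 -0.011  0.041]
263 220 [ 0.465 -0.096  0.043]
264 220 [ 0.468 -0.099  0.045]
262 221 [ 0.462 -0.097  0.041]
263 221 [ 0.464 -0.099  0.042]
264 221 [ 0.468 -0.098  0.039]
332 [ 0.60991971 -0.07437288  0.28835733] [ 0.6098402  -0.07291468  0.28944934] [ 0.60198084 -0.14036397  0.26547524] [ 0.61738508 -0.00725258  0.29593263] [-4.40530367e-01  1.44744833e-01  1.79622824e+00  6.40015370e-06
  1.19837003e+00 -4.40843087e-01]
```

View pics/g4.png

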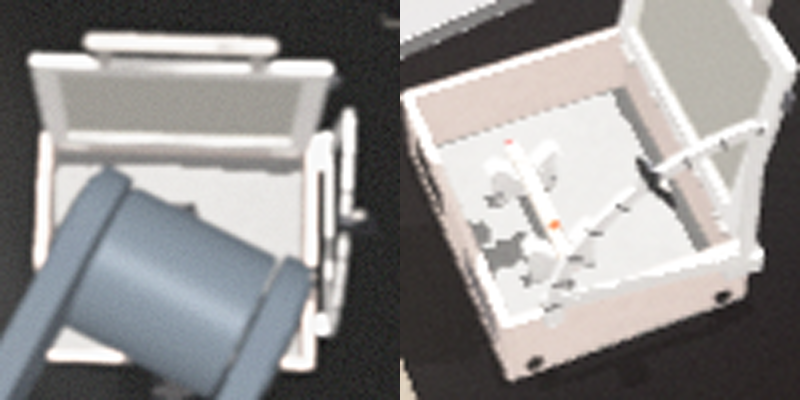

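The column lies in both saddles (crop right, ends at (508,142) and (570,245)) and the lid is still open. Next I'll go for the bar at about (0.611, −0.074, 0.286).

Request:
drive_tool:
  plan:
    - [0,0,-0.042,0,0,0,0]
    - [0,0.048,0,0,0,0,0]
    - [0,0.048,0,0,0,0,0]
    - [0,0.048,0,0,0,0,0]
    - [0,0.047,0,0,0,0,0]
    - [0,0,0,0,0,0,0]
    - [0,0,0,0,0,0,0]

```text
t: 10.6
tcp_pos: [0.6083, -0.0738, 0.3632]
tool_rot: [0.707, 0.707, -0.002, -0.003]
force: [0.2, -0.4, 0.6]
finger_gap: 0.5
gripper_force: 0.0
```

Request:
drive_tool:
  plan:
    - [0,0,0.03,0,0,0,0]
    - [0,0,0.03,0,0,0,0]
    - [0,0,0.02,0,0,0,0]
    - [0,0,0,0,0,0,0]
    - [0,0,0,0,0,0,0]

```text
t: 11.1
tcp_pos: [0.6077, -0.0742, 0.2866]
tool_rot: [0.707, 0.707, -0.0, -0.0]
force: [-0.8, -0.5, 0.7]
finger_gap: 0.506
gripper_force: 0.0
```

Request:
drive_tool:
  plan:
    - [0,0.002,0.002,0,0,0,-0.4]
    - [0,0,0,0,0,0,-1]
    - [0,0,0,0,0,0,-1]
    - [0,0,0,0,0,0,-1]
    - [0,0,0,0,0,0,-1]
    - [0,0,0,0,0,0,-1]
  newtons: 40

```text
t: 11.7
tcp_pos: [0.6117, -0.0744, 0.2857]
tool_rot: [0.707, 0.707, 0.001, 0.001]
force: [0.5, 0.4, 5.5]
finger_gap: 0.119
gripper_force: 39.3
```

Run:
```python
import numpy as np
N=16;a=np.linspace(1.75,1.066,N+1);th=np.radians(np.linspace(0,24,N+1))
x=-.212*np.cos(a);z=.212*np.sin(a)
for i in range(N):
    dx,dz=x[i+1]-x[i],z[i+1]-z[i];c,s=np.cos(th[i]),np.sin(th[i])
    print(round(dx*c+dz*s,4),round(dx*s-dz*c,4),'abs',(.574+x[i+1]).round(4),(.075+z[i+1]).round(4))
```

```text
-0.0089 -0.0014 abs 0.6028 0.285
-0.009 -0.0013 abs 0.5938 0.2861
-0.009 -0.0011 abs 0.5848 0.2867
-0.009 -0.001 abs 0.5757 0.287
-0.009 -0.0008 abs 0.5667 0.2869
-0.009 -0.0007 abs 0.5576 0.2864
-0.009 -0.0005 abs 0.5486 0.2855
-0.0091 -0.0004 abs 0.5396 0.2842
-0.0091 -0.0002 abs 0.5307 0.2825
-0.0091 -0.0001 abs 0.5219 0.2805
-0.0091 0.0001 abs 0.5132 0.2781
-0.0091 0.0002 abs 0.5045 0.2753
-0.0091 0.0004 abs 0.496 0.2721
-0.009 0.0005 abs 0.4877 0.2686
-0.009 0.0007 abs 0.4795 0.2648
-0.009 0.0008 abs 0.4715 0.2606
```

Request:
drive_tool:
  plan:
    - [0,-0.009,-0.0014,-1.5,0,0,-1]
    - [0,-0.009,-0.0013,-1.5,0,0,-1]
    - [0,-0.009,-0.0011,-1.5,0,0,-1]
    - [0,-0.009,-0.001,-1.5,0,0,-1]
    - [0,0,0,0,0,0,-1]
    - [0,0,0,0,0,0,-1]

```text
t: 12.3
tcp_pos: [0.5753, -0.074, 0.2888]
tool_rot: [0.706, 0.706, 0.038, 0.038]
force: [0.1, 1.3, 6.5]
finger_gap: 0.119
gripper_force: 40.5
```

Request:
drive_tool:
  plan:
    - [0,-0.009,-0.0008,-1.5,0,0,-1]
    - [0,-0.009,-0.0007,-1.5,0,0,-1]
    - [0,-0.009,-0.0005,-1.5,0,0,-1]
    - [0,-0.009,-0.0004,-1.5,0,0,-1]
    - [0,-0.009,-0.0002,-1.5,0,0,-1]
    - [0,-0.009,-0.0001,-1.5,0,0,-1]
    - [0,0,0,0,0,0,-1]
    - [0,0,0,0,0,0,-1]

```text
t: 13.1
tcp_pos: [0.5208, -0.0735, 0.2815]
tool_rot: [0.701, 0.701, 0.093, 0.091]
force: [-1.3, 2.8, 6.6]
finger_gap: 0.123
gripper_force: 41.6
```

Request:
drive_tool:
  plan:
    - [0,-0.009,0.0001,-1.5,0,0,-1]
    - [0,-0.009,0.0003,-1.5,0,0,-1]
    - [0,-0.009,0.0005,-1.5,0,0,-1]
    - [0,-0.009,0.0006,-1.5,0,0,-1]
    - [0,-0.009,0.0007,-1.5,0,0,-1]
    - [0,-0.0085,0.0009,-1.5,0,0,-1]
    - [0,0,0,0,0,0,-1]
    - [0,0,0,0,0,0,-1]

```text
t: 13.9
tcp_pos: [0.4702, -0.0729, 0.2604]
tool_rot: [0.692, 0.692, 0.147, 0.144]
force: [-4.6, 3.5, 6.5]
finger_gap: 0.122
gripper_force: 42.2
```

Run:
```python
from h import *
s=manip.sense();print(s['tcp_pos'],s['force'],s['finger_gap'],s['q'])
t=snap('top')['image'];S=snap('scene');c=S['image']
a=cv2.resize(t[165:290,240:365],(400,400),interpolation=cv2.INTER_CUBIC)
b=cv2.resize(c[165:265,225:325],(400,400),interpolation=cv2.INTER_CUBIC)
cv2.imwrite('pics/g5.png',np.hstack([a,b])[...,::-1])
```

```text
[ 0.47023757 -0.07293347  0.26039194] [-4.63818011  3.45624999  6.4846374 ] 0.12172192283549108 [-0.51476883  0.18879055  2.05184505  0.38293438  0.57035022 -0.80428508]
```

View pics/g5.png

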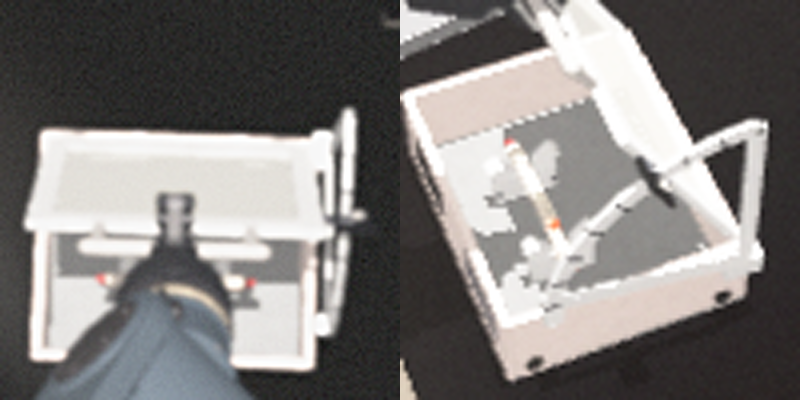

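The top crop shows the lid lined up with the index tab near (345,215) and the column resting in its saddles. I'll fit the lid plane as a check on the angle.

Run:
```python
from h import *
for n in('top','scene'):
    P=pts(load(n)).reshape(-1,3); x,y,z=P.T
    for side,m0 in(('R',(y<-.135)&(y>-.178)),('L',(y>-.015)&(y<.03))):
        r=np.hypot(x-.574,z-.075); a=np.degrees(np.arctan2(z-.075,.574-x))
        m=m0&(r>.05)&(r<.165)&(a>50)&(a<75)
        q=P[m]; 
        if len(q)<20: print(n,side,len(q)); continue
        for _ in range(3):
            k=np.polyfit(q[:,2],q[:,0],1); e=q[:,0]-np.polyval(k,q[:,2]); q=q[abs(e)<2*e.std()+1e-4]
        print(n,side,len(q),'slope',np.degrees(np.arctan2(1,-k[0])).round(2),'x at z=.075',np.polyval(k,.075).round(4),'mean a',np.degrees(np.arctan2(q[:,2]-.075,.574-q[:,0])).mean().round(2))
```

```text
top R 293 slope 60.98 x at z=.075 0.5752 mean a 61.61
top L 278 slope 61.14 x at z=.075 0.5765 mean a 62.41
scene R 74 slope 60.7 x at z=.075 0.577 mean a 62.24
scene L 71 slope 60.72 x at z=.075 0.5786 mean a 63.35
```

Request:
drive_tool:
  plan:
    - [0,0,0,0,0,0,-1]
    - [0,0,0,0,0,0,-1]
    - [0,0,0,0,0,0,-1]
    - [0,0,0,0,0,0,-1]
    - [0,0,0,0,0,0,-1]

```text
t: 14.5
tcp_pos: [0.4707, -0.0729, 0.2606]
tool_rot: [0.692, 0.692, 0.147, 0.145]
force: [-4.0, 3.8, 7.8]
finger_gap: 0.119
gripper_force: 42.3
```

```bash
python3 -c "
from station import manip
print(manip.sense()['tcp_pos'],manip.sense()['qd']);print(manip.sign_off())"
```

```text
[ 0.47068377 -0.07291625  0.26063711] [-0.00258915 -0.00061624  0.00043791  0.00056728 -0.00116245 -0.00064164]
the job is handed in; nothing more can be done
None
```

I handed the job in at about 14.5 s with the short column resting in both saddles and the gripper still holding the lid at about 61°, against an index I measured at about 61°; the sign-off returned no verdict.

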